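Spacer sleeve and clip collar on the post

TASK

Slide the slim spacer sleeve over the upright post of the stand and down until it sits flat on the boss. Then slide the broad retaining collar over the same post and press it past the two spring catches until it clicks in and rests on the sleeve. Do not let go: keep pressing the collar firmly down onto the sleeve and finish still gripping it, and leave the other things on the table where they are.

Things in the scene. Friction and masses are not known exactly. Their poses are not given: they have to be found in the camera images.
- seat (a point): centre of the seat on the fixed stand, where the sleeve's lower end rests: top of a 35 mm round steel boss, 26 mm above the table, amid a grey 80 x 80 x 10 mm plate that is screwed down. On the boss a 27 mm diameter pilot with a sloped edge rises 8 mm round the post. z up along the post; x, y along the plate's edges (the stand is turned about z)
- post_top (a point): centre of the top end of the stand's upright steel post, 60 mm straight above the seat (86 mm above the table); the post is 20 mm in diameter, its top 7 mm taper to 10 mm. Axes as seat
- sleeve_mid (a point): centre (half-way up) of the loose spacer sleeve: the slimmer, taller white plastic ring, outer diameter 38 mm, bore 29 mm, 34 mm tall, 30 to 55 g, upright on the table, both ends alike; z along its bore. It passes freely over catches and pilot. Seated, its centre is 17 mm above the seat. Sleeve and collar may change places
- collar_mid (a point): centre (half-way up) of the loose collar: the broader, lower white plastic ring, outer diameter 50 mm, 28 mm tall, ribbed outside, 40 to 80 g, upright on the table; z along its bore. The lowest 6 mm are a lip of 22.4 mm bore, above it the bore is 32 mm wide. Pressed past the catches (about 8 to 13 N, then the force drops) it rests on the sleeve, its centre 48 mm above the seat
- catch_a (a joint): dark steel spring catch on the post at +x of the stand: sticks out 3 mm at 0 (26 mm over both catches), grows to 0.0045 m as it is pushed in; the collar's lip passes at about 0.0012. Its sloped face spans 70 to 77 mm above the table, its flat underside is at 68 mm; it springs out over the lip when the collar is home
- catch_b (a joint): the like spring catch at -x of the stand, values as catch_a
- rocker_left: loose black rocker switch 34 x 31 x 25 mm lying on the table left of the stand, to be left alone; origin at the centre of its underside
- rocker_right: loose rocker switch of the same size right of the stand, to be left alone; origin at the centre of its underside
- terminals: loose white terminal strip 18 x 72 x 17 mm behind the stand, to be left alone; origin at the centre of its underside
- spanner_1: loose open spanner 43 x 154 x 7 mm far right, to be left alone; origin at the centre of its underside
- screwdriver: loose screwdriver 26 x 190 x 27 mm far left, to be left alone; origin at the centre of its underside
- beaker: loose white beaker 52 mm across, 70 mm tall, at the back, to be left alone; origin at the centre of its underside
- battery_9v: loose block battery 18 x 26 x 48 mm standing at the back left, to be left alone; origin at the centre of its underside
- plug_gauge: loose plug gauge, a slim rod 15 x 99 x 15 mm lying far left, to be left alone; origin at the centre of its underside

How it is judged (in metres and radians):
On the way, in this order (a step that is already met when the one before it is completed fails the run):
1. the sleeve sits on the boss, round the post, with the collar not yet on the post (horizontal distance between sleeve_mid and seat below 0.003 m and z of sleeve_mid in the frame of seat below 0.019 m and angle between sleeve_mid's own z axis and vertical below 0.08 rad and horizontal distance between collar_mid and seat above 0.03 m), for 0.2 s.
2. the collar, round the post, pushes the catches in (horizontal distance between collar_mid and seat below 0.004 m and z of collar_mid in the frame of seat below 0.065 m and value of joint any of catch_a, catch_b above 0.0006 m), for 0.1 s.
At the end, for the whole second after the job is handed in: Sleeve on the boss (within 3 mm of the axis, centre at most 19 mm above the seat), collar on the sleeve (3 mm, at most 49.5 mm), both upright within 0.08 rad; both catches out (under 0.8 mm); through the last second the gripper holds the collar and presses it on the sleeve, each over 3 N (horizontal distance between each of sleeve_mid, collar_mid and seat below 0.003 m and z of sleeve_mid in the frame of seat below 0.019 m and angle between each of sleeve_mid, collar_mid's own z axis and vertical below 0.08 rad and z of collar_mid in the frame of seat below 0.0495 m and value of joint each of catch_a, catch_b below 0.0008 m and contact force between collar and sleeve above 3 N and contact force between the fingers and collar above 3 N); the arm keeps its last pose, push and grip.
It fails at once if another thing on the table is moved more than 30 mm (distance of any of rocker_left, rocker_right, terminals, spanner_1, screwdriver, beaker, battery_9v, plug_gauge from where it was at the start of the episode above 0.03 m).
It also fails if it takes over 58 s, if anything falls off the work surface, if the arm or the gripper's body presses on something with over 40 N, if the wrist force passes 120 N, or if a joint passes its speed limit or range.

ROBOT

A 6-joint arm with a two-finger parallel gripper is mounted at the origin on a cart in front of the work surface, level with it; the furniture and walls round the work are solid. World frame = base frame: x ahead of the robot, y to its left, z up, the work surface at z = 0. Lengths are in mm, angles in rad, forces in N, time in s.
With the tool pointing down it reaches from about 275 to 750 mm from the base axis. Payload 10.2 kg.
Tool frame: the origin (TCP) lies between the finger pads; the fingertips stand 22 mm ahead of it and the grasp point (between the pads) lies 3 mm ahead of it (ctrl.nose_length is the distance from the TCP to the fingertips, in mm); y points along the fingers, z is the direction in which the jaws open and shut, and the axes are right-handed (so a half turn about y gives the same grasp; the last joint's range is limited). The gripper opens to 85 mm and grips with 20 to 120 N. Pads are 22 mm wide; open, the fingers measure 114 mm over their backs; the gripper's body (76 mm by 85 mm) begins 54 mm behind the grasp point. The pads swing forward as they close: fully open they stand 13 mm farther back than shut.
Start: joints at [0.916, 0.313, 1.498, -0, 1.331, -0.223], TCP at [219.729, 476.813, 253.294] pointing down, gripper open.
Joint ranges: [-2.94, 2.94], [-0.97, 2.17], [0.19, 2.56], [-1.23, 4.37], [0.02, 3.11], [-2.88, 2.88]. Speed limits (rad/s): [2.39, 2.39, 3.01, 3.14, 3.14, 3.14].

INTERFACE

Orientations are given as a unit quaternion [w, x, y, z].
In Python, from rig import ctrl, eyes, models gives the robot as it stands.
- The arm moves only by the shell command python3 -m crank 'ROWS' [FORCE]. ROWS is JSON, a list of rows, each an object with "dp": the shift along the tool's x, y, z in mm, a list of three; "roll": the turn about the tool's y in rad; "gripper": the closure in counts, from 0 (fully open) to 255 (shut). A call has 1 to 10 rows; each row is the pose to reach, as a shift and turn from the pose commanded when the call began, along the tool's axes at that moment; what a row does not reach only later rows make up. A row lasts 1/12 s, in which the tool goes at most 41.7 mm and 7.16 degrees, less where a joint would pass 70% of its speed; a pose out of reach is approached as far as the arm can. A call with a gripper value outside its range is refused whole. The fingers move at their own pace and stop on an object; FORCE is the grip in N (left out, the last holds). Time passes only in rows, so rows that repeat a pose let the fingers close. It gives the time, the measured TCP pose, the force and the opening at its end, in the units of the state.
- ctrl.sense(): the state, without advancing time (a new reading comes with each control period).
- eyes.capture(name): name is "side" or "top"; returns a dict with "color" (480x640x3 uint8, red, green, blue), "fx", "fy", "cx", "cy" (pixels), "R" (3x3) and "t" (3): a world point X has camera coordinates R X + t. Camera axes: x right, y down, z forward; pixel columns grow to the right and rows downward; lengths in mm; the calibration is good to about 2 mm. A picture is of the moment at which its call begins. There is no depth.
- ctrl.finish_job(): hands the job in, once; it reports no verdict.
Trained networks look in a picture, given as the dict that the camera call returned (one of the last four; its "shot" number tells which), for a name from the list of things; names that differ only in an ending like _2 or _b are one class to them, and where a whole thing is asked for, a point or a joint stands for the part that bears it (a point fixed in the world has none). Each returns a list of dicts, best first, with "confidence" (0 to 1); they miss things now and then, are a little off and sometimes report something else, mostly with a low value. They report only what shows in the picture. A call takes as long as a camera call.
- models.spot_in(picture, label): "extent" ([centre column, centre row, width, height] in pixels, round what is visible of it).
- models.spot_point(picture, label): "centre" ([column, row] in pixels: a listed point, or the origin of a listed thing).
The state is a dict: "time_s": time; "joints": joint angles; "dq": joint speeds; "tau": joint torques, N m; "eef_pos": TCP position; "ee_rot": TCP orientation; "force": force on the tool from outside, world axes, zero at the start; "wrist_torque": the same for the moment, N m; "grip_width": opening from 0.0 (shut) to 1.0 (fully open).
Only numpy, scipy, OpenCV 4.12 (cv2) and the standard library are available. Lean on these libraries where they do the work, as an engineer would, in place of code of your own. Each camera call takes 0.05 s, during which the arm holds its last target. There are 200 camera calls.

## Working session

There is one attempt and no reset: what is moved stays moved. The work goes in short steps, Python scripts to look and compute and a shell command to move; the robot and the scene stay as the last step left them, time stands still between calls to the robot, and variables do not carry over. Pictures are saved under pics/ and viewed, about 8 in all and at most 12, crops included, and the job is handed in when it is done.

```bash
ls; mkdir -p pics; python3 - <<'E'
from rig import ctrl,eyes,models
import cv2,numpy as np
s=ctrl.sense();print({k:np.round(v,3).tolist() for k,v in s.items()},ctrl.nose_length)
for n in("top","side"):
    c=eyes.capture(n);cv2.imwrite(f"pics/{n}0.png",c["color"][:,:,::-1])
    print(n,c["fx"],c["fy"],c["cx"],c["cy"],np.round(c["R"],4).tolist(),np.round(c["t"],1).tolist())
    for l in["seat","post_top","sleeve_mid","collar_mid","catch_a"]:
        print(l,[(np.round(d["centre"],1).tolist(),round(d["confidence"],2)) for d in models.spot_point(c,l)[:3]],[(np.round(d["extent"],1).tolist(),round(d["confidence"],2)) for d in (models.spot_in(c,l) if 'mid' in l else [])[:3]])
E
```

```text
pics
{'time_s': 0.0, 'joints': [0.916, 0.313, 1.498, 0.0, 1.331, -0.223], 'dq': [-0.0, -0.001, 0.0, -0.001, 0.001, 0.001], 'tau': [0.0, -41.227, -25.975, -0.0, 0.004, -0.0], 'eef_pos': [219.57, 476.644, 252.724], 'ee_rot': [-0.69, 0.691, -0.152, 0.151], 'force': [-0.19, 0.972, -0.456], 'wrist_torque': [0.056, -0.002, -0.018], 'grip_width': 1.002} 22.0
top 509.4040761987086 509.4040761987086 323.01003186802984 241.0332421823089 [[-0.094, -0.9956, -0.0022], [-0.9735, 0.0924, -0.2093], [0.2086, -0.0175, -0.9778]] [78.7, 567.5, 1276.9]
seat [] []
post_top [([164.7, 281.9], 0.5)] []
sleeve_mid [([215.7, 290.2], 0.65)] [([216.8, 290.2, 20.4, 18.6], 0.68), ([457.0, 270.8, 21.6, 21.7], 0.46)]
collar_mid [([456.5, 271.5], 0.68)] [([457.1, 272.2, 17.1, 20.7], 0.52)]Traceback (most recent call last):
  File "<stdin>", line 8, in <module>
ValueError: it knows: battery_9v, beaker, collar_mid, plug_gauge, post_top, rocker_left, rocker_right, screwdriver, seat, sleeve_mid, spanner, terminals
```

```bash
python3 - <<'E'
from rig import ctrl,eyes,models
import cv2,numpy as np,pickle
P={}
for n in("top","side"):
    c=eyes.capture(n);P[n]=c;cv2.imwrite(f"pics/{n}0.png",c["color"][:,:,::-1])
    print(n,c["fx"],c["fy"],c["cx"],c["cy"],np.round(c["R"],4).tolist(),np.round(c["t"],1).tolist())
    for l in["seat","post_top","sleeve_mid","collar_mid"]:
        print(l,[(np.round(d["centre"],1).tolist(),round(d["confidence"],2)) for d in models.spot_point(c,l)[:3]],[(np.round(d["extent"],1).tolist(),round(d["confidence"],2)) for d in (models.spot_in(c,l) if 'mid' in l else [])[:3]])
pickle.dump(P,open("p0.pkl","wb"))
E
```

```text
top 509.4040761987086 509.4040761987086 323.01003186802984 241.0332421823089 [[-0.094, -0.9956, -0.0022], [-0.9735, 0.0924, -0.2093], [0.2086, -0.0175, -0.9778]] [78.7, 567.5, 1276.9]
seat [([325.2, 270.8], 0.63), ([458.9, 272.7], 0.27), ([325.7, 265.6], 0.24)] []
post_top [([325.0, 262.7], 0.67)] []
sleeve_mid [([213.0, 290.5], 0.5)] [([216.7, 288.9, 20.0, 16.0], 0.66)]
collar_mid [([324.3, 270.4], 0.56), ([458.8, 270.9], 0.53), ([278.5, 284.1], 0.32)] [([457.5, 272.7, 20.2, 18.8], 0.62)]
side 468.50545164018644 468.50545164018644 322.0315035763685 240.41997631280643 [[-0.8104, -0.5858, 0.0058], [-0.5152, 0.708, -0.4829], [0.2789, -0.3944, -0.8756]] [485.6, 288.2, 1148.3]
seat [([344.2, 253.2], 0.81)] []
post_top [([349.8, 244.6], 0.75)] []
sleeve_mid [([287.4, 346.1], 0.72)] [([287.0, 348.0, 15.4, 17.8], 0.54)]
collar_mid [] [([424.5, 175.6, 20.7, 17.9], 0.69)]
```

View pics/top0.png

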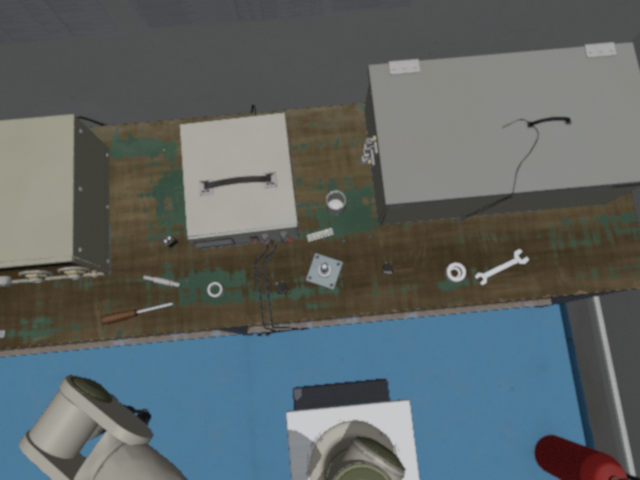

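View pics/side0.png

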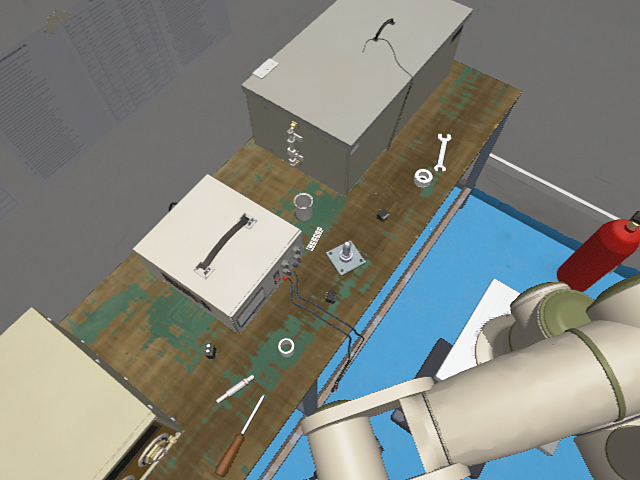

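The top view shows the sleeve at (215,290), the post at (325,268) and the collar at (456,272). The side view shows them at (286,347), (347,248) and (423,178). Next I'll take zoomed crops to measure them precisely.

```bash
python3 - <<'E'
import cv2,numpy as np,pickle
P=pickle.load(open("p0.pkl","rb"))
rows=[]
for n,ps in(("top",[(215,290),(325,268),(456,272)]),("side",[(286,347),(347,252),(423,178)])):
    r=[]
    for u,v in ps:
        h=22
        z=cv2.resize(P[n]["color"][v-h:v+h,u-h:u+h,::-1],(264,264),interpolation=cv2.INTER_CUBIC)
        for k in range(4,44,10):
            cv2.putText(z,str(u-h+k),(k*6,8),0,.3,(0,255,255));cv2.putText(z,str(v-h+k),(0,k*6+6),0,.3,(0,255,255))
        r.append(z)
    rows.append(np.hstack(r))
cv2.imwrite("pics/crops.png",np.vstack(rows))
E
```

```text
(no output)
```

View pics/crops.png

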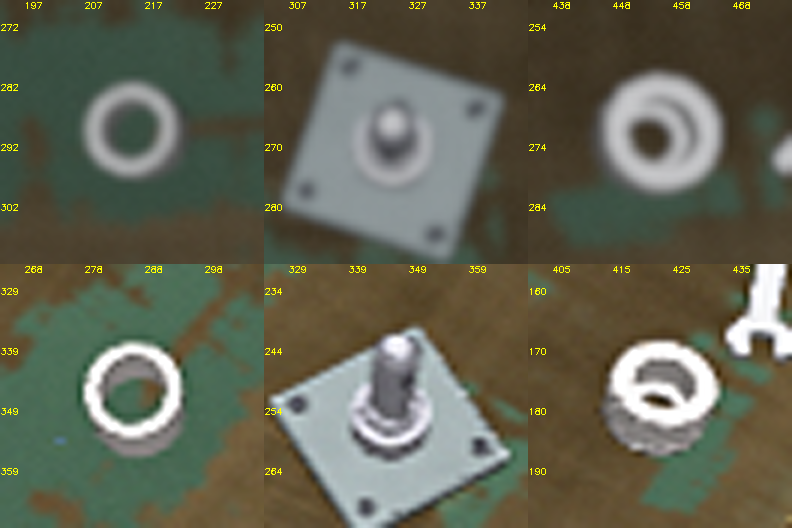

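```bash
cat > h.py <<'E'
import cv2,numpy as np
def back(c,uv,z):
    R=np.array(c["R"]);t=np.array(c["t"]);C=-R.T@t
    d=R.T@np.array([(uv[0]-c["cx"])/c["fx"],(uv[1]-c["cy"])/c["fy"],1]);return C+d*(z-C[2])/d[2]
def rim(c,u,v,th,z,h=16):
    g=cv2.resize(c["color"][v-h:v+h,u-h:u+h].min(2),None,fx=8,fy=8,interpolation=cv2.INTER_CUBIC)
    m=(g>th).astype(np.uint8)
    n,l,s,ce=cv2.connectedComponentsWithStats(m);k=1+np.argmax(s[1:,4])
    cs,_=cv2.findContours((l==k).astype(np.uint8),cv2.RETR_EXTERNAL,cv2.CHAIN_APPROX_NONE)
    q=max(cs,key=len)[:,0,:];px=(q+.5)/8-.5+[u-h,v-h]
    w=np.array([back(c,p,z)[:2] for p in px]).astype(np.float32)
    cen,r=cv2.minEnclosingCircle(w);e=cv2.fitEllipse(w);return np.round(e[0],1),np.round(e[1],1),np.round(cen,1),round(r,1)
def ang(q):
    from scipy.spatial.transform import Rotation as Ro
    return Ro.from_quat([*q[1:],q[0]]).as_matrix()
E
python3 - <<'E'
from h import *;import pickle
from rig import ctrl
P=pickle.load(open("p0.pkl","rb"))
for n,u,v,z in(("top",215,290,34),("top",456,272,28),("side",286,347,34),("side",423,178,28)):
    for th in ((110,130,150) if n=="top" else (170,190,210)): print(n,z,th,*rim(P[n],u,v,th,z))
for n,u0,v0,pts in(("top",303,246,[(74,41),(239,94),(188,261),(19,202)]),("side",325,230,[(6,137),(153,63),(247,190),(95,266)])):
    w=np.array([back(P[n],(u0+a/6-.5,v0+b/6-.5),10)[:2] for a,b in pts]);print(n,w.round(1).tolist(),w.mean(0),np.linalg.norm(np.diff(w,axis=0),axis=1), np.degrees(np.arctan2(*(np.diff(w,axis=0)[:,::-1].T)))%90)
for n,uv in(("top",(325,262.7)),("side",(349.8,244.6)),("top",(303+128/6-.5,246+119/6-.5)),("side",(325+132/6-.5,230+82/6-.5))):print("post",n,back(P[n],uv,86))
for n,uv in(("top",(325.2,270.8)),("side",(344.2,253.2))):print("seat",n,back(P[n],uv,26))
print(ang(ctrl.sense()["ee_rot"]).round(3))
E
```

```text
top 34 110 [476.4 320.5] [40.4 41.3] [476.3 320.5] 20.9
top 34 130 [476.5 320.5] [38.6 39.1] [476.4 320.6] 19.9
top 34 150 [476.5 320.6] [36.4 36.8] [476.5 320.7] 18.8
top 28 110 [ 463.2 -318.7] [52.5 53.5] [ 463.1 -318.8] 27.0
top 28 130 [ 463.3 -318.8] [50.9 51.5] [ 463.3 -318.9] 26.1
top 28 150 [ 463.4 -318.9] [49.1 49.5] [ 463.5 -318.9] 25.2
side 34 170 [476.3 319.2] [37.8 38.2] [476.1 319.3] 19.6
side 34 190 [476.3 319.2] [37.1 37.7] [476.1 319.5] 19.3
side 34 210 [476.3 319.2] [36.4 37.1] [476.1 319.5] 19.1
side 28 170 [ 463.5 -320.8] [50.3 50.7] [ 463.5 -320.4] 26.5
side 28 190 [ 463.5 -321. ] [49.3 50. ] [ 463.5 -320.6] 25.9
side 28 210 [ 463.5 -321. ] [48.2 49.1] [ 463.4 -320.7] 25.3
top [[554.0, 49.0], [522.8, -22.8], [449.9, 7.5], [483.3, 80.1]] [502.48169397  28.45554315] [78.27298532 78.9104555  79.94504123] [66.49763897 67.42834554 65.27448554]
side [[552.9, 47.9], [520.6, -23.1], [449.8, 6.0], [483.6, 77.0]] [501.72884373  26.95253771] [77.99846185 76.5508269  78.62173234] [65.49068477 67.67902572 64.5086722 ]
post top [510.14379466  25.5865773   86.        ]
post side [493.36564425  25.72661084  86.        ]
post top [503.65837396  29.18909135  86.        ]
post side [502.56898194  27.25316601  86.        ]
seat top [498.50117082  26.0647941   26.        ]
seat side [506.1988268   27.39800893  26.        ]
[[ 0.908 -0.     0.419]
 [-0.419 -0.     0.908]
 [-0.    -1.    -0.   ]]
```

Estimated positions in mm: sleeve (476.4, 320), collar (463.4, -319.8), stand (502.5, 28). The two cameras agree on the relative offsets to within about 1 mm. I'll move above the sleeve now.

```bash
python3 -m crank '[{"dp":[30,0,-3.5],"roll":0,"gripper":0},{"dp":[60,10,-7],"roll":0,"gripper":0},{"dp":[90,25,-10.5],"roll":0,"gripper":0},{"dp":[120,40,-14],"roll":0,"gripper":0},{"dp":[150,55,-17.5],"roll":0,"gripper":0},{"dp":[180,70,-21],"roll":0,"gripper":0},{"dp":[210,85,-24.5],"roll":0,"gripper":0},{"dp":[240,100,-28],"roll":0,"gripper":0},{"dp":[270,115,-31.5],"roll":0,"gripper":0},{"dp":[298.8,125,-34.7],"roll":0,"gripper":0}]' 40; python3 -m crank '[{"dp":[0,0,0],"roll":0,"gripper":0},{"dp":[0,0,0],"roll":0,"gripper":0}]'
```

```text
time_s: 1.88
eef_pos: [477.5, 319.0, 126.8]
ee_rot: [-0.69, 0.691, -0.152, 0.151]
force: [-0.1, 0.4, 0.1]
grip_width: 1.001
time_s: 2.05
eef_pos: [477.2, 319.4, 127.5]
ee_rot: [-0.69, 0.691, -0.153, 0.152]
force: [0.1, 0.3, -0.0]
grip_width: 0.999
```

```bash
python3 -m crank '[{"dp":[0,25,0],"roll":0,"gripper":0},{"dp":[0,50,0],"roll":0,"gripper":0},{"dp":[0,70,0],"roll":0,"gripper":0},{"dp":[0,85,0],"roll":0,"gripper":0},{"dp":[0,95,0],"roll":0,"gripper":0},{"dp":[0,100.5,0],"roll":0,"gripper":0},{"dp":[0,100.5,0],"roll":0,"gripper":0},{"dp":[0,100.5,0],"roll":0,"gripper":0}]'; python3 - <<'E'
from rig import ctrl,eyes;import cv2,numpy as np
c=eyes.capture("side");a=c["color"][290:400,230:340,::-1];b=eyes.capture("top")["color"][245:345,160:270,::-1]
cv2.imwrite("pics/g1.png",np.hstack([cv2.resize(a,(396,396),interpolation=3),cv2.resize(b,(396,396),interpolation=3)]))
E
```

```text
time_s: 2.72
eef_pos: [476.7, 320.7, 28.6]
ee_rot: [0.691, -0.69, 0.151, -0.152]
force: [-0.2, -0.3, 0.8]
grip_width: 0.998
```

View pics/g1.png

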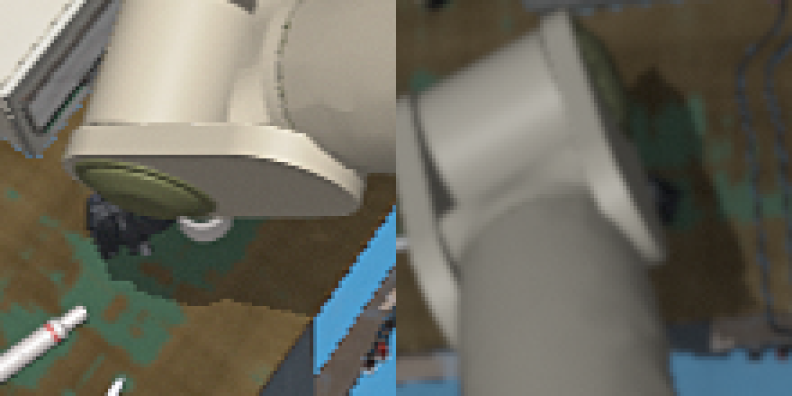

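The arm hides most of both views. The side crop shows the white rim still in place between the fingers, at about (205,230). Now I'll close on it.

```bash
python3 -m crank '[{"dp":[0,0,0],"roll":0,"gripper":255},{"dp":[0,0,0],"roll":0,"gripper":255},{"dp":[0,0,0],"roll":0,"gripper":255},{"dp":[0,0,0],"roll":0,"gripper":255},{"dp":[0,0,0],"roll":0,"gripper":255},{"dp":[0,0,0],"roll":0,"gripper":255},{"dp":[0,0,0],"roll":0,"gripper":255},{"dp":[0,0,0],"roll":0,"gripper":255},{"dp":[0,0,0],"roll":0,"gripper":255},{"dp":[0,0,0],"roll":0,"gripper":255}]' 40;python3 -m crank '[{"dp":[0,-20,0],"roll":0,"gripper":255},{"dp":[0,-45,0],"roll":0,"gripper":255},{"dp":[0,-70,0],"roll":0,"gripper":255},{"dp":[0,-95,0],"roll":0,"gripper":255},{"dp":[0,-95,0],"roll":0,"gripper":255},{"dp":[0,-95,0],"roll":0,"gripper":255}]'
```

```text
time_s: 3.65
eef_pos: [476.8, 320.3, 28.2]
ee_rot: [0.691, -0.691, 0.151, -0.152]
force: [-0.6, -1.1, 5.4]
grip_width: 0.421
time_s: 4.15
eef_pos: [476.9, 320.4, 123.5]
ee_rot: [0.691, -0.69, 0.151, -0.152]
force: [-1.1, 0.2, 0.2]
grip_width: 0.42
```

```bash
python3 -m crank '[{"dp":[10,-15,-17],"roll":0,"gripper":255},{"dp":[25,-25,-43],"roll":0,"gripper":255},{"dp":[42,-25,-73],"roll":0,"gripper":255},{"dp":[60,-25,-104],"roll":0,"gripper":255},{"dp":[78,-25,-135],"roll":0,"gripper":255},{"dp":[96,-25,-167],"roll":0,"gripper":255},{"dp":[114,-25,-198],"roll":0,"gripper":255},{"dp":[130,-25,-226],"roll":0,"gripper":255},{"dp":[142,-25,-246],"roll":0,"gripper":255},{"dp":[146.1,-25,-254],"roll":0,"gripper":255}]';python3 -m crank '[{"dp":[0,0,0],"roll":0,"gripper":255},{"dp":[0,0,0],"roll":0,"gripper":255},{"dp":[0,0,0],"roll":0,"gripper":255}]'; python3 - <<'E'
from rig import ctrl,eyes,models;import cv2,numpy as np,pickle
P={n:eyes.capture(n) for n in("side","top")};pickle.dump(P,open("p1.pkl","wb"))
for n in P:
  for l in("sleeve_mid","post_top","seat"):print(n,l,[(np.round(d["centre"],1).tolist(),round(d["confidence"],2)) for d in models.spot_point(P[n],l)[:2]])
a=P["side"]["color"][190:300,290:400,::-1];b=P["top"]["color"][210:320,270:380,::-1]
cv2.imwrite("pics/g2.png",np.hstack([cv2.resize(a,(396,396),interpolation=3),cv2.resize(b,(396,396),interpolation=3)]))
E
```

```text
time_s: 4.98
eef_pos: [502.7, 25.7, 146.4]
ee_rot: [-0.69, 0.691, -0.153, 0.152]
force: [0.3, -0.2, 0.1]
grip_width: 0.42
time_s: 5.23
eef_pos: [502.6, 29.7, 147.3]
ee_rot: [0.691, -0.691, 0.151, -0.151]
force: [0.4, 0.2, 0.0]
grip_width: 0.42
side sleeve_mid [([351.1, 234.2], 0.58)]
side post_top [([348.0, 242.6], 0.71)]
side seat [([343.6, 250.8], 0.93), ([314.5, 241.5], 0.16)]
top sleeve_mid []
top post_top []
top seat []
```

View pics/g2.png

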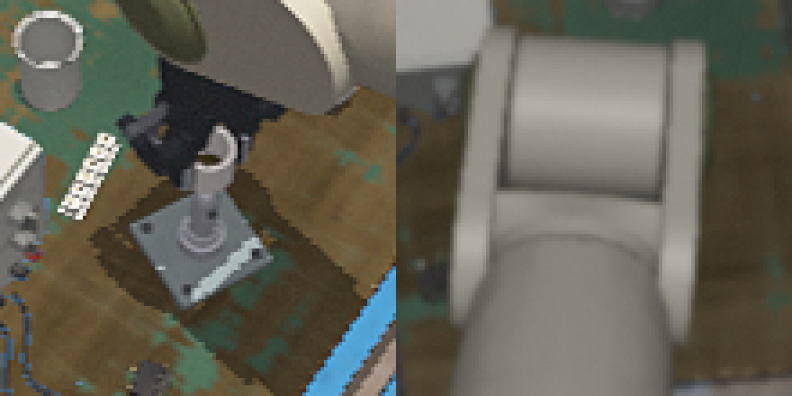

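The side view shows the sleeve held upright directly above the post. Now I'll lower it in steps and watch the force.

```bash
python3 -m crank '[{"dp":[0,10,0],"roll":0,"gripper":255},{"dp":[0,20,0],"roll":0,"gripper":255},{"dp":[0,30,0],"roll":0,"gripper":255},{"dp":[0,38,0],"roll":0,"gripper":255},{"dp":[0,38,0],"roll":0,"gripper":255},{"dp":[0,38,0],"roll":0,"gripper":255}]';python3 -m crank '[{"dp":[0,3,0],"roll":0,"gripper":255},{"dp":[0,6,0],"roll":0,"gripper":255},{"dp":[0,9,0],"roll":0,"gripper":255},{"dp":[0,12,0],"roll":0,"gripper":255},{"dp":[0,12,0],"roll":0,"gripper":255}]'; python3 - <<'E'
from rig import ctrl,eyes;from h import *
c=eyes.capture("side");import pickle;pickle.dump(c,open("p2.pkl","wb"))
s=ctrl.sense();print(s["eef_pos"],s["force"],s["wrist_torque"])
cv2.imwrite("pics/g3.png",cv2.resize(c["color"][205:285,305:385,::-1],(560,560),interpolation=3))
E
```

```text
time_s: 6.13
eef_pos: [502.7, 28.4, 109.2]
ee_rot: [-0.691, 0.691, -0.152, 0.151]
force: [-0.1, -0.1, -0.2]
grip_width: 0.417
time_s: 6.55
eef_pos: [502.7, 28.5, 97.2]
ee_rot: [-0.691, 0.691, -0.152, 0.151]
force: [-0.1, -0.1, -0.8]
grip_width: 0.417
[502.82488239  28.43872976  97.50410139] [-0.0664601  -0.08583659  0.0199543 ] [0.03995326 0.01250741 0.04170812]
```

View pics/g3.png

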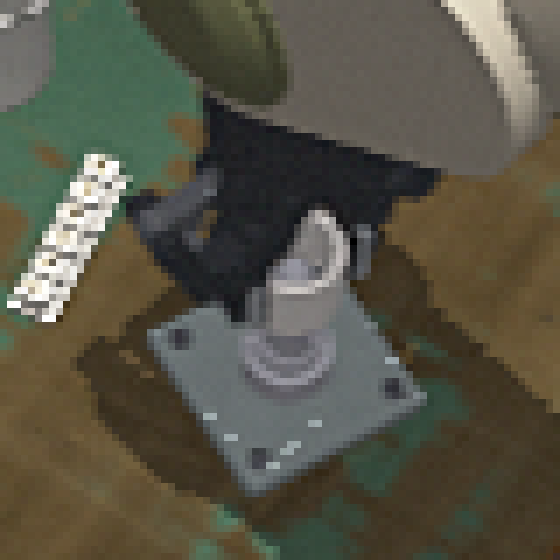

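The sleeve is already round the catches, with the post tip visible in its bore and no contact force. I'll keep lowering it.

```bash
python3 -m crank '[{"dp":[0,7,0],"roll":0,"gripper":255},{"dp":[0,15,0],"roll":0,"gripper":255},{"dp":[0,23,0],"roll":0,"gripper":255},{"dp":[0,31,0],"roll":0,"gripper":255},{"dp":[0,31,0],"roll":0,"gripper":255}]';python3 -m crank '[{"dp":[0,2,0],"roll":0,"gripper":255},{"dp":[0,4,0],"roll":0,"gripper":255},{"dp":[0,6,0],"roll":0,"gripper":255},{"dp":[0,8,0],"roll":0,"gripper":255},{"dp":[0,10,0],"roll":0,"gripper":255},{"dp":[0,11,0],"roll":0,"gripper":255},{"dp":[0,11,0],"roll":0,"gripper":255}]'
```

```text
time_s: 7.02
eef_pos: [502.0, 28.5, 64.9]
ee_rot: [-0.691, 0.691, -0.153, 0.15]
force: [0.6, -0.3, -1.1]
grip_width: 0.42
time_s: 7.6
eef_pos: [502.8, 28.4, 55.6]
ee_rot: [-0.691, 0.691, -0.152, 0.151]
force: [-1.0, -0.3, -0.8]
grip_width: 0.424
```

```bash
python3 -m crank '[{"dp":[0,0.7,0],"roll":0,"gripper":255},{"dp":[0,1.4,0],"roll":0,"gripper":255},{"dp":[0,2,0],"roll":0,"gripper":255},{"dp":[0,2,0],"roll":0,"gripper":255},{"dp":[0,2,0],"roll":0,"gripper":255}]'
```

```text
time_s: 8.02
eef_pos: [502.9, 28.4, 54.1]
ee_rot: [-0.691, 0.691, -0.151, 0.151]
force: [-3.8, 0.1, 5.6]
grip_width: 0.417
```

The sleeve is seated: contact is felt at the expected height. I'll release, go up, move to above the collar and turn the jaws along x, clear of the spanner.

```bash
python3 -m crank '[{"dp":[0,-1.5,0],"roll":0,"gripper":0},{"dp":[0,-1.5,0],"roll":0,"gripper":0},{"dp":[0,-1.5,0],"roll":0,"gripper":0},{"dp":[0,-1.5,0],"roll":0,"gripper":0},{"dp":[0,-1.5,0],"roll":0,"gripper":0},{"dp":[0,-1.5,0],"roll":0,"gripper":0},{"dp":[0,-1.5,0],"roll":0,"gripper":0}]';python3 -m crank '[{"dp":[0,-10,0],"roll":0,"gripper":0},{"dp":[0,-30,0],"roll":0,"gripper":0},{"dp":[0,-60,0],"roll":0,"gripper":0},{"dp":[0,-90,0],"roll":0,"gripper":0},{"dp":[0,-102,0],"roll":0,"gripper":0}]';python3 -m crank '[{"dp":[8,0,-23],"roll":0.12,"gripper":0},{"dp":[19,0,-57],"roll":0.24,"gripper":0},{"dp":[30,0,-92],"roll":0.36,"gripper":0},{"dp":[42,0,-126],"roll":0.48,"gripper":0},{"dp":[53,0,-160],"roll":0.6,"gripper":0},{"dp":[64,0,-195],"roll":0.72,"gripper":0},{"dp":[76,0,-230],"roll":0.84,"gripper":0},{"dp":[87,0,-264],"roll":0.96,"gripper":0},{"dp":[99,0,-300],"roll":1.08,"gripper":0},{"dp":[110,0,-332.7],"roll":1.134,"gripper":0}]';python3 -m crank '[{"dp":[0,0,0],"roll":0,"gripper":0},{"dp":[0,0,0],"roll":0,"gripper":0}]'
python3 - <<'E'
from rig import ctrl,eyes;from h import *
c=eyes.capture("side");t=eyes.capture("top")
s=ctrl.sense();print(s["eef_pos"],s["joints"],ang(s["ee_rot"]).round(3))
a=c["color"][210:290,305:385,::-1];b=c["color"][120:220,370:470,::-1];d=t["color"][230:320,280:370,::-1]
cv2.imwrite("pics/g4.png",np.hstack([cv2.resize(x,(266,266),interpolation=3) for x in(a,b,d)]))
E
```

```text
time_s: 8.6
eef_pos: [503.0, 28.4, 55.3]
ee_rot: [-0.691, 0.691, -0.151, 0.151]
force: [0.6, -0.6, -0.6]
grip_width: 1.002
time_s: 9.02
eef_pos: [504.2, 28.3, 161.7]
ee_rot: [0.691, -0.691, 0.149, -0.154]
force: [-0.5, -1.0, 0.7]
grip_width: 1.004
time_s: 9.85
eef_pos: [463.0, -321.9, 158.2]
ee_rot: [-0.5, 0.5, -0.5, 0.501]
force: [0.5, 0.1, -0.7]
grip_width: 1.003
time_s: 10.02
eef_pos: [463.1, -321.1, 157.7]
ee_rot: [0.501, -0.501, 0.499, -0.499]
force: [0.1, 0.7, 0.2]
grip_width: 0.998
[ 463.65642272 -319.07770099  157.62977744] [-8.10956927e-01  4.84252067e-01  1.50975063e+00  2.06081428e-04
  1.14784598e+00 -8.16905706e-01] [[ 0.006 -0.     1.   ]
 [-1.     0.     0.006]
 [-0.    -1.    -0.   ]]
```

View pics/g4.png

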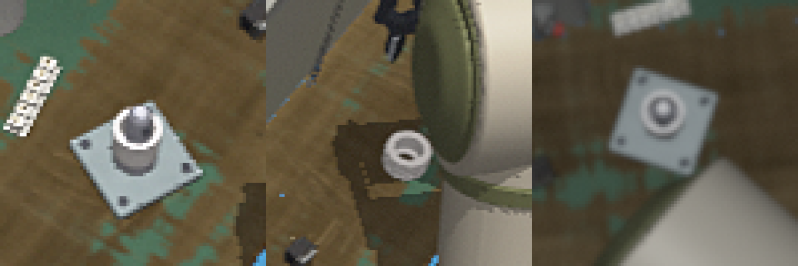

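The sleeve sits flat on the boss round the post, and the collar is undisturbed at about (406,152) in the middle crop. Next I'll go down and grip the collar.

```bash
python3 -m crank '[{"dp":[0.5,25,0],"roll":0,"gripper":0},{"dp":[0.5,55,0],"roll":0,"gripper":0},{"dp":[0.5,85,0],"roll":0,"gripper":0},{"dp":[0.5,105,0],"roll":0,"gripper":0},{"dp":[0.5,120,0],"roll":0,"gripper":0},{"dp":[0.5,128,0],"roll":0,"gripper":0},{"dp":[0.5,132,0],"roll":0,"gripper":0},{"dp":[0.5,132,0],"roll":0,"gripper":0},{"dp":[0.5,132,0],"roll":0,"gripper":0}]';python3 -m crank '[{"dp":[0,0,0],"roll":0,"gripper":255},{"dp":[0,0,0],"roll":0,"gripper":255},{"dp":[0,0,0],"roll":0,"gripper":255},{"dp":[0,0,0],"roll":0,"gripper":255},{"dp":[0,0,0],"roll":0,"gripper":255},{"dp":[0,0,0],"roll":0,"gripper":255},{"dp":[0,0,0],"roll":0,"gripper":255},{"dp":[0,0,0],"roll":0,"gripper":255},{"dp":[0,0,0],"roll":0,"gripper":255}]' 80;python3 -m crank '[{"dp":[0,-20,0],"roll":0,"gripper":255},{"dp":[0,-45,0],"roll":0,"gripper":255},{"dp":[0,-75,0],"roll":0,"gripper":255},{"dp":[0,-105,0],"roll":0,"gripper":255},{"dp":[0,-115,0],"roll":0,"gripper":255},{"dp":[0,-115,0],"roll":0,"gripper":255}]'
```

```text
time_s: 10.87
eef_pos: [464.1, -320.3, 26.3]
ee_rot: [-0.501, 0.501, -0.498, 0.499]
force: [0.1, 0.2, 0.1]
grip_width: 0.998
time_s: 11.62
eef_pos: [463.9, -320.6, 26.7]
ee_rot: [-0.501, 0.501, -0.498, 0.499]
force: [-1.9, 2.1, 10.0]
grip_width: 0.561
time_s: 12.12
eef_pos: [464.4, -321.0, 142.8]
ee_rot: [-0.501, 0.501, -0.497, 0.501]
force: [0.4, -0.2, 0.0]
grip_width: 0.557
```

```bash
python3 -m crank '[{"dp":[-22,0,2.5],"roll":0,"gripper":255},{"dp":[-60,0,6.5],"roll":0,"gripper":255},{"dp":[-98,0,11],"roll":0,"gripper":255},{"dp":[-136,0,15],"roll":0,"gripper":255},{"dp":[-174,0,19],"roll":0,"gripper":255},{"dp":[-212,0,23.5],"roll":0,"gripper":255},{"dp":[-250,0,28],"roll":0,"gripper":255},{"dp":[-288,0,32],"roll":0,"gripper":255},{"dp":[-325,0,36],"roll":0,"gripper":255},{"dp":[-348,0,38.4],"roll":0,"gripper":255}]';python3 -m crank '[{"dp":[0,0,0],"roll":0,"gripper":255},{"dp":[0,10,0],"roll":0,"gripper":255},{"dp":[0,18,0],"roll":0,"gripper":255},{"dp":[0,18,0],"roll":0,"gripper":255},{"dp":[0,18,0],"roll":0,"gripper":255},{"dp":[0,18,0],"roll":0,"gripper":255}]';python3 - <<'E'
from rig import ctrl,eyes,models;from h import *
import pickle
c=eyes.capture("side");t=eyes.capture("top");pickle.dump((c,t),open("p3.pkl","wb"))
s=ctrl.sense();print(s["eef_pos"])
for n,k in(("side",c),("top",t)):
  for l in("collar_mid","sleeve_mid","post_top"):print(n,l,[(np.round(d["centre"],1).tolist(),round(d["confidence"],2)) for d in models.spot_point(k,l)[:2]])
cv2.imwrite("pics/g5.png",np.hstack([cv2.resize(x,(396,396),interpolation=3) for x in(c["color"][205:285,305:385,::-1],t["color"][215:305,280:370,::-1])]))
E
```

```text
time_s: 12.95
eef_pos: [499.3, 31.1, 138.6]
ee_rot: [-0.501, 0.502, -0.499, 0.497]
force: [0.1, -0.6, -0.2]
grip_width: 0.563
time_s: 13.45
eef_pos: [500.3, 27.1, 122.0]
ee_rot: [-0.501, 0.501, -0.499, 0.499]
force: [-0.2, 0.3, -0.1]
grip_width: 0.562
[500.44636127  27.38426636 122.46607183]
side collar_mid [([346.0, 236.9], 0.47)]
side sleeve_mid [([305.1, 215.1], 0.62), ([347.3, 250.4], 0.48)]
side post_top [([346.9, 245.2], 0.75), ([329.7, 296.5], 0.6)]
top collar_mid []
top sleeve_mid [([162.7, 280.3], 0.37)]
top post_top []
```

View pics/g5.png

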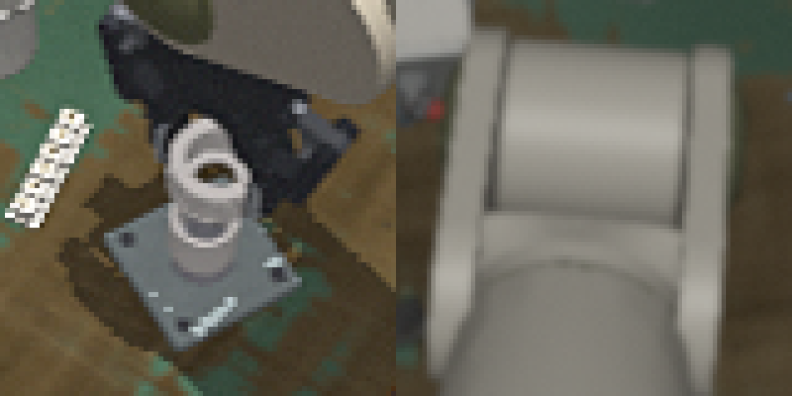

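```bash
python3 -m crank '[{"dp":[0,0,1],"roll":0,"gripper":255},{"dp":[-0.3,0,2],"roll":0,"gripper":255},{"dp":[-0.3,0,2],"roll":0,"gripper":255},{"dp":[-0.3,0,2],"roll":0,"gripper":255}]';python3 - <<'E'
from rig import ctrl,eyes,models;from h import *
c=eyes.capture("side")
s=ctrl.sense();print(s["eef_pos"])
R=np.array(c["R"]);x0=np.array([502.4,28])
im=cv2.resize(c["color"][215:270,320:375,::-1],(550,550),interpolation=cv2.INTER_CUBIC)
im=cv2.convertScaleAbs(im,alpha=1.5)
zb=s["eef_pos"][2]-26.6
for z,r,col in((zb+28,25,(0,0,255)),(zb,25,(0,255,255)),(60,19,(0,255,0))):
    th=np.linspace(0,6.3,80);X=np.c_[502.4+r*np.cos(th),27.4+r*np.sin(th),0*th+z]@R.T+c["t"]
    p=np.c_[c["fx"]*X[:,0]/X[:,2]+c["cx"]-320+.5,c["fy"]*X[:,1]/X[:,2]+c["cy"]-215+.5]*10
    cv2.polylines(im,[p.astype(int)],False,col,1)
cv2.imwrite("pics/g6.png",im)
E
```

```text
time_s: 14.18
eef_pos: [502.4, 28.2, 122.3]
ee_rot: [-0.501, 0.501, -0.499, 0.499]
force: [0.6, -0.1, -0.2]
grip_width: 0.562
[502.33128146  28.23780052 122.28568307]
```

View pics/g6.png

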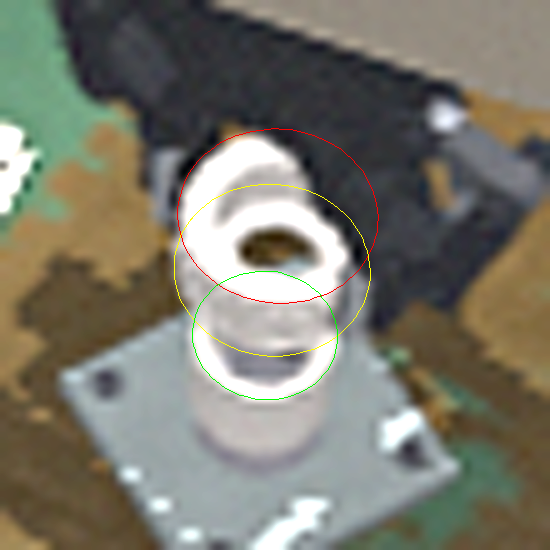

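The sleeve rim matches the predicted circle at the stand, and the collar outline (left and top edges) fits the prediction centred on the axis. Now I'll lower the collar onto the post.

```bash
python3 -m crank '[{"dp":[0.3,5,0],"roll":0,"gripper":255},{"dp":[0.3,9,0],"roll":0,"gripper":255},{"dp":[0.3,12,0],"roll":0,"gripper":255},{"dp":[0.3,14,0],"roll":0,"gripper":255},{"dp":[0.3,16,0],"roll":0,"gripper":255},{"dp":[0.3,17.5,0],"roll":0,"gripper":255},{"dp":[0.3,17.5,0],"roll":0,"gripper":255},{"dp":[0.3,17.5,0],"roll":0,"gripper":255}]';python3 -c "
from rig import ctrl
s=ctrl.sense();print(s['eef_pos'],s['force'],s['wrist_torque'])"
```

```text
time_s: 14.9
eef_pos: [502.3, 27.9, 104.8]
ee_rot: [-0.501, 0.501, -0.499, 0.499]
force: [0.4, -0.2, -0.1]
grip_width: 0.564
[502.31827269  27.93022837 104.79875898] [ 0.40048078 -0.21706028 -0.13717625] [0.00294113 0.04800279 0.04214352]
```

```bash
python3 -m crank '[{"dp":[0,1,0],"roll":0,"gripper":255},{"dp":[0,2,0],"roll":0,"gripper":255},{"dp":[0,3,0],"roll":0,"gripper":255},{"dp":[0,4,0],"roll":0,"gripper":255},{"dp":[0,5,0],"roll":0,"gripper":255},{"dp":[0,6,0],"roll":0,"gripper":255}]';python3 -m crank '[{"dp":[0,1,0],"roll":0,"gripper":255},{"dp":[0,2,0],"roll":0,"gripper":255},{"dp":[0,3,0],"roll":0,"gripper":255},{"dp":[0,4,0],"roll":0,"gripper":255}]'
```

```text
time_s: 15.4
eef_pos: [502.7, 27.8, 99.1]
ee_rot: [0.501, -0.501, 0.498, -0.499]
force: [-0.3, 0.5, 6.9]
grip_width: 0.562
time_s: 15.73
eef_pos: [503.0, 27.9, 95.9]
ee_rot: [0.502, -0.501, 0.498, -0.499]
force: [-1.2, 0.6, 3.4]
grip_width: 0.562
```

The force rose to about 7 N and then dropped, so the lip is passing the catches. I'll continue to the sleeve.

```bash
python3 -m crank '[{"dp":[0,1,0],"roll":0,"gripper":255},{"dp":[0,2,0],"roll":0,"gripper":255},{"dp":[0,3,0],"roll":0,"gripper":255},{"dp":[0,4,0],"roll":0,"gripper":255},{"dp":[0,5,0],"roll":0,"gripper":255},{"dp":[0,6,0],"roll":0,"gripper":255},{"dp":[0,7,0],"roll":0,"gripper":255},{"dp":[0,7,0],"roll":0,"gripper":255}]';python3 -m crank '[{"dp":[0,0.5,0],"roll":0,"gripper":255},{"dp":[0,1,0],"roll":0,"gripper":255},{"dp":[0,1.5,0],"roll":0,"gripper":255},{"dp":[0,1.5,0],"roll":0,"gripper":255}]'
```

```text
time_s: 16.4
eef_pos: [501.7, 28.0, 87.1]
ee_rot: [-0.501, 0.502, -0.499, 0.498]
force: [-0.1, 0.1, -0.2]
grip_width: 0.56
time_s: 16.73
eef_pos: [502.2, 27.9, 86.6]
ee_rot: [-0.501, 0.501, -0.499, 0.499]
force: [-2.6, 0.2, 4.4]
grip_width: 0.561
```

```bash
python3 -m crank '[{"dp":[0,0.5,0],"roll":0,"gripper":255},{"dp":[0,1,0],"roll":0,"gripper":255},{"dp":[0,1,0],"roll":0,"gripper":255},{"dp":[0,1,0],"roll":0,"gripper":255}]' 90
```

```text
time_s: 17.07
eef_pos: [502.3, 27.9, 86.6]
ee_rot: [-0.501, 0.501, -0.499, 0.499]
force: [-6.3, 1.0, 16.2]
grip_width: 0.563
```

```bash
python3 -m crank '[{"dp":[0,0.3,-0.4],"roll":0,"gripper":255},{"dp":[0,0.3,-0.4],"roll":0,"gripper":255},{"dp":[0,0.3,-0.4],"roll":0,"gripper":255},{"dp":[0,0.3,-0.4],"roll":0,"gripper":255},{"dp":[0,0.3,-0.4],"roll":0,"gripper":255},{"dp":[0,0.3,-0.4],"roll":0,"gripper":255}]'; python3 - <<'E'
from rig import ctrl,eyes;from h import *
c=eyes.capture("side");s=ctrl.sense();print(s["eef_pos"],s["force"],s["wrist_torque"])
cv2.imwrite("pics/g7.png",cv2.convertScaleAbs(cv2.resize(c["color"][215:280,315:380,::-1],(520,520),interpolation=3),alpha=1.3))
E
```

```text
time_s: 17.57
eef_pos: [502.2, 27.9, 86.5]
ee_rot: [0.501, -0.501, 0.498, -0.499]
force: [-5.8, 0.7, 16.3]
grip_width: 0.562
[502.19826973  27.9154969   86.5427336 ] [-5.28790619  1.14755619 17.32676416] [0.14666769 1.08978566 0.00682079]
```

View pics/g7.png

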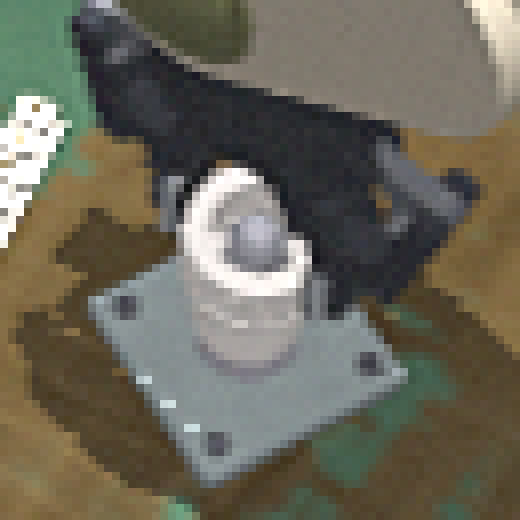

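The collar sits flat on the sleeve with the post tip inside its bore at about (258,240). The force holds steady at 16–17 N, so I'm handing in.

```bash
python3 -c "
from rig import ctrl
print(ctrl.finish_job());s=ctrl.sense();print(s['time_s'],s['eef_pos'],s['force'],s['grip_width'])"
```

```text
the job is handed in; nothing more can be done
None
the job is handed in; nothing more can be done
```

I put the sleeve on the boss and pressed the collar past the catches onto it. I handed the job in at about 17.6 s with the gripper still holding the collar and pressing down; no verdict was given.

- **Sleeve:** contact came at the expected height, and a picture after release showed it flat on the boss round the post.
- **Catches:** while pressing, I read about 7 N, then 3 N, then near zero as the lip passed. 7 N is slightly under the stated 8–13 N, probably because I only read the force at the end of each move. I could not see the catches spring out, so that rests on the force drop and the final height.
- **Final state:** the collar stopped firmly at the expected height, with the grip set to 90 N and a steady downward push of 16–17 N. A sideways force of about 5–6 N in x remained, and a 0.4 mm correction barely changed it. The last side picture shows the collar level on the sleeve, with the post tip in its bore.
- **Other objects:** I felt no unexpected contact, and whatever showed in the later crops looked unmoved. I did not measure each object's position at the end.

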